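# Extend the telescoping work support to its next hole and lay the bar on it

### The arm

A 7-joint arm with a two-finger parallel gripper is mounted at the origin on the work surface; the furniture and walls round the work are solid. World frame = base frame: x ahead of the robot, y to its left, z up, the work surface at z = 0. Lengths are in mm, angles in rad, forces in N, time in s.
With the tool pointing down it reaches from about 400 to 875 mm from the base axis. Payload 4.4 kg.
Tool frame: the origin (TCP) lies midway between the tips of the shut fingers; the grasp point (between the pads) lies 19 mm behind it; z points along the fingers, y is the line along which they close (so a half turn about z gives the same grasp; the last joint's range is limited). The gripper opens to 85 mm and grips with 20 to 120 N. Pads are 22 mm wide; open, the fingers measure 114 mm over their backs; the gripper's body (76 mm by 85 mm) begins 54 mm behind the grasp point. The pads swing forward as they close: fully open they stand 13 mm farther back than shut.
Start: joints at [1.142, 0.628, 0.038, 1.517, -0.027, 0.996, -0.02], TCP at [230.709, -607.693, 231.313] pointing down, gripper open.
Joint ranges: [-3.06, 3.06], [-0.37, 2.12], [-1.25, 1.32], [0.18, 2.47], [-1.1, 4.24], [0.23, 1.98], [-2.94, 2.94]. Speed limits (rad/s): [2.57, 2.57, 3.14, 3.14, 3.14, 3.14, 3.14].

### API

Orientations are given as [roll, pitch, yaw] about the fixed x, y, z axes, in that order (R = Rz(yaw) Ry(pitch) Rx(roll)).
In Python, from cell import telemetry, eyes, ctrl, finder gives the robot as it stands.
- The arm moves only by the tool move_arm, never from a script. Its argument "steps" is a list of rows, each a list of 7 numbers: the turn, a rotation vector about the world's x, y, z in degrees, then the shift along the world's x, y, z in m, then the finger opening in m, from 0 to 0.0854. A call has 1 to 5 rows; each row shifts and turns the commanded pose from where the row before left it; what a row does not reach is not made up. A row lasts 1/10 s, in which the tool goes at most 50 mm and 8.59 degrees, less where a joint would pass 70% of its speed; a pose out of reach is approached as far as the arm can. A call with a gripper value outside its range is refused whole. The fingers move at their own pace and stop on an object; the grip force is fixed at half the most. Time passes only in rows, so rows that do not move let the fingers close. It gives the time, the measured TCP pose, the force, the opening and the grip force at its end, in the units of the state.
- telemetry.read_state(): the state, without advancing time (a new reading comes with each control period).
- eyes.get_image(name): name is "side" or "top"; returns (picture, depth): 480x640x3 uint8, blue, green, red; 480x640 float32, mm along the optical axis (not along the pixel's ray), 0 where there is no reading.
- eyes.calibration(name): a dict with "fx", "fy", "cx", "cy" (pixels), "position" and "attitude" of the camera in the world. Camera axes: x right, y down, z forward; pixel columns grow to the right and rows downward; lengths in mm; the calibration is good to about 2 mm. A picture is of the moment at which its call begins. calibration takes no time and is no camera call.
- ctrl.finish_job(): hands the job in; it is judged then, once.
Trained networks look in the newest picture that a camera, given by its name, has taken for a name from the list of things; names that differ only in an ending like _2 or _b are one class to them, and where a whole thing is asked for, a point or a joint stands for the part that bears it (a point fixed in the world has none). Each returns a list of dicts, best first, with "confidence" (0 to 1); they miss things now and then, are a little off and sometimes report something else, mostly with a low value. They report only what shows in the picture. A call takes as long as a camera call.
- finder.boxes_of(camera, name): "location" ([x, y, z] in mm, in the coordinates of the camera as it stood for that picture, good to about 4 mm: the middle of the surface that is visible of it).
- finder.cut_out(camera, name): "mask" (480x640 bool, what is visible of it).
- finder.pinpoint(camera, name): "location" ([x, y, z] in mm, in the coordinates of the camera as it stood for that picture, good to about 4 mm: a listed point, or the origin of a listed thing).
The state is a dict: "clock": time; "qpos": joint angles; "qd": joint speeds; "tau": joint torques, N m; "eef_pos": TCP position; "tool_rot": TCP orientation; "force": force on the tool from outside, world axes, zero at the start; "torque": the same for the moment, N m; "width": finger opening in mm; "gripper_force": force on a finger pad.
Only numpy, scipy, OpenCV 4.12 (cv2) and the standard library are available. Lean on these libraries where they do the work, as an engineer would, in place of code of your own. Each camera call takes 0.05 s, during which the arm holds its last target. There are 200 camera calls.

### The job

Press down the sprung button of the telescoping work support and slide its tube out until the button pops up in the next opening, feeling for it and never forcing it. Then lay the steel bar across both forked rests, roughly centred, and let go. Leave the other things on the bench as they are.

Things in the scene. Friction and masses are not known exactly. Their poses are not given: they have to be found in the camera images.
- support: Fixed telescoping work support: dark steel base plate 70 x 205 x 4 mm, on it a grey channel 38 mm wide (46 mm at its black end bands), 145 mm long (y -75 to +70), top 31 mm up, from which an inner tube slides out towards the support's own +y. Origin: on the bench under the channel; y along the tube, z up. Pushing support, tube or button with more than 30 N counts as forcing.
- channel_top (a point): Point 31 mm above the support's origin, on the slotted aluminium top of the channel. The button's collar, under it, pops up only where the slot widens: in a long start slot (tube free from 0 to about 12 mm) and in the next opening, at 44 to 64 mm of extension (its plate is set differently each time: feel for it). The opening has 3 mm of play, and holds the tube both ways once the button is up.
- tube (a joint): Extension of the inner tube in m: 0 fully in, 0.088 fully out, growing towards the support's +y; at the start 0 to 0.010. Friction about 2 N, and up to 3 N more while the collar rubs under the plate.
- button (a joint): How far the button is pressed, in m: 0 up (popped in an opening), 0.009 fully down. Spring force 5 N up, 9 N down. Press it at least 5 mm, better 7 to 9 mm, to leave an opening. With the tube 16 to 42 mm out the collar is always under the plate, and the button let go then stays about 4 to 5 mm down by itself.
- button_top (a point): Centre of the button's flat top, 45 mm above the bench when up; rides with the tube, at support y = -45 mm when the tube is in. Black thumb saddle 22 mm wide (x), 48 mm long (y), with an upturned lip 14 mm high, 4 mm thick at each end: 40 mm clear between the lips for a shut fingertip to press and push along, sides open; it can be pinched across x. 10 mm of air below it.
- fixed_rest (a point): Middle of the seat of the fixed forked rest, at the support's -y end, 82 mm above the bench. The seat is flat, about 27 mm wide, 14 mm long, between two cheeks that lean outwards to 43 mm apart and end 100 mm above the bench.
- moving_rest (a point): Middle of the seat of the like forked rest on the end of the tube, same height, 184 mm from the fixed one when the tube is in, and farther by the extension.
- bar: Loose plain square steel bar, 20 x 20 mm and 320 mm long, about 0.3 kg, lying on the bench behind the support. Origin: middle of its underside; its length is along its y, z up.
- bar_mid (a point): Centre of the bar.
- hex_key0: Bystander: grey hex key, 30 x 89 x 7 mm, lying between support and bar. Origin: middle of its underside.
- driver_yellow: Bystander: screwdriver with yellow handle, 205 mm long, lying in front of the support. Origin: middle of its underside.
- sanding_block: Bystander: wooden sanding block, 61 x 106 x 24 mm. Origin: middle of its underside.
- masking_tape: Bystander: roll of masking tape, 105 mm across, 24 mm high. Origin: middle of its underside.

How it is judged:
By the outcome, as a careful person would: the job done as asked, in the order asked, and still so for the second after the job is handed in, with the robot touching nothing.
It also fails if it takes over 53 s, if anything falls off the work surface, if the arm or the gripper's body presses on something with over 40 N, if the wrist force passes 120 N, or if a joint passes its speed limit or range.

## Working session

There is one attempt and no reset: what is moved stays moved. The work goes in short steps, Python scripts to look and compute and a tool call to move; the robot and the scene stay as the last step left them, time stands still between calls to the robot, and variables do not carry over. Pictures are saved under pics/ and viewed, at most 10 in all, crops included, and the job is handed in when it is done.

Besides the shell and the picture viewer there is one more tool, called after "Call:" in YAML: its name, and indented under it one key for each argument. move_arm: Moves the arm, as the interface text tells. Its arguments: {"type":"object","properties":{"steps":{"type":"array"}},"required":["steps"]}

```bash
ls; mkdir -p pics; cat > h.py <<'E'
import numpy as np, cv2
from cell import telemetry, eyes, ctrl, finder
from scipy.spatial.transform import Rotation as R
def cam(n):
    c=eyes.calibration(n); a=np.array(c["attitude"],float)
    M=a if a.shape==(3,3) else (R.from_euler('xyz',a).as_matrix() if a.size==3 else R.from_quat(a).as_matrix())
    return c,M,np.array(c["position"],float)
def w(n,p):
    c,M,t=cam(n); return M@np.array(p)+t
def pts(n,name,k=1):
    r=finder.pinpoint(n,name); return [(np.round(w(n,d["location"]),1).tolist(),round(d["confidence"],2)) for d in r[:k]]
def cloud(n,depth,mask):
    c,M,t=cam(n); v,u=np.nonzero(mask&(depth>0)); z=depth[v,u]
    return (M@np.stack([(u-c["cx"])/c["fx"]*z,(v-c["cy"])/c["fy"]*z,z])).T+t
E
python3 - <<'E'
from h import *
for n in("side","top"):
    print(n,eyes.calibration(n))
    im,d=eyes.get_image(n); cv2.imwrite(f"pics/{n}0.png",im); np.save(f"{n}0.npy",d)
    for k in("support","channel_top","button_top","fixed_rest","moving_rest","bar","bar_mid","hex_key0","driver_yellow","sanding_block","masking_tape"):
        print(k,pts(n,k,2))
s=telemetry.read_state();print(s)
E
```

```text
pics
side {'fx': 499.29008629317417, 'fy': 499.29008629317417, 'cx': 312.71262511571763, 'cy': 233.93458714898463, 'position': array([ 479.20100747, -707.25238435,  678.89170986]), 'attitude': array([-2.29383794,  0.01572932,  0.05172402])}
support [([487.1, -169.4, 0.5], 0.97)]
channel_top [([484.3, -158.9, 31.9], 0.66)]
button_top [([484.3, -205.8, 46.4], 0.77), ([298.7, -265.6, -2.1], 0.61)]
fixed_rest [([481.8, -262.1, 78.2], 0.75)]
moving_rest [([490.1, -78.2, 81.2], 0.84)]
bar []
bar_mid [([638.0, -129.3, 7.1], 0.79)]
hex_key0 [([538.7, -267.6, 0.6], 0.9)]
driver_yellow [([412.0, -150.2, 4.5], 0.73)]
sanding_block [([339.7, 167.9, 0.2], 0.71)]
masking_tape [([295.4, -266.0, 0.1], 0.6)]
top {'fx': 489.970866553836, 'fy': 489.970866553836, 'cx': 313.74475917738783, 'cy': 240.55097802861727, 'position': array([ 326.78938335,  -37.543888  , 1138.41792222]), 'attitude': array([-3.03594042,  0.00362063, -1.59388113])}
support [([496.1, -157.8, -0.6], 0.81)]
channel_top [([495.2, -163.0, 31.3], 0.98)]
button_top [([641.0, -123.5, 12.4], 0.73), ([489.6, -203.1, 50.5], 0.55)]
fixed_rest
[... 338 characters left out ...]
 'qpos': array([ 1.14220703,  0.6283369 ,  0.0385414 ,  1.51739137, -0.02700533,
        0.99629601, -0.02001194]), 'qd': array([ 4.95047785e-04, -5.51907225e-04,  7.06498842e-04, -1.37416627e-03,
       -9.14089317e-05,  1.16499089e-03,  5.00892729e-04]), 'tau': array([ 3.46722663e-04, -5.63284457e+01,  1.22580919e+00, -1.93780732e+01,
        1.09303222e-02,  1.52567598e-03,  1.58009397e-05]), 'eef_pos': array([ 230.68853682, -607.7153172 ,  231.35787402]), 'tool_rot': array([ 3.14150537e+00, -2.12611385e-05,  3.62716159e-01]), 'force': array([-0.17408412,  0.64351366, -0.30502522]), 'torque': array([-0.03358265,  0.00810562,  0.03371623]), 'gripper_force': 0.0, 'width': 85.41751000541262}
```

View pics/side0.png

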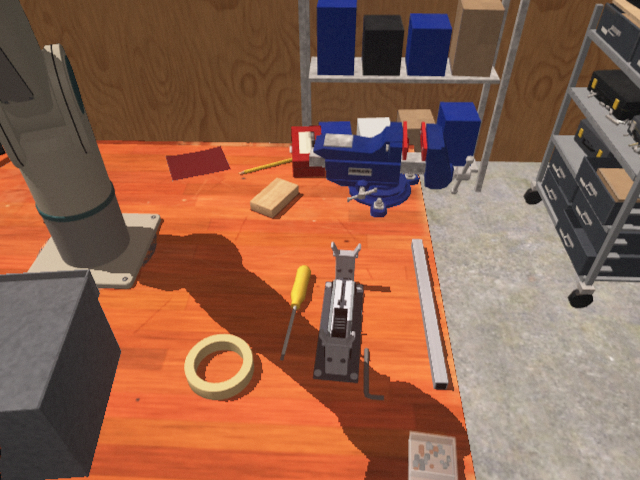

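View pics/top0.png

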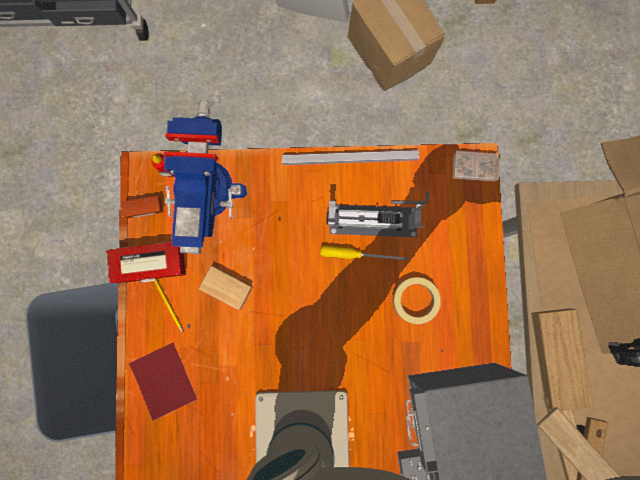

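```bash
python3 - <<'E'
from h import *
for n in("side","top"):
    d=np.load(f"{n}0.npy")
    P=cloud(n,d,np.ones_like(d,bool))
    print(n,"table z",np.median(P[(abs(P[:,0]-580)<20)&(abs(P[:,1]+130)<80)],axis=0))
    def box(x0,x1,y0,y1,z0,z1):
        m=(P>[x0,y0,z0])&(P<[x1,y1,z1]); return P[m.all(1)]
    b=box(600,690,-320,60,8,40)
    r=cv2.minAreaRect(b[b[:,2]>np.median(b[:,2])-5][:,:2].astype(np.float32)); print("bar",r,np.median(b[:,2]),len(b), b[:,1].min(),b[:,1].max())
    c=box(455,530,-230,-90,26,36); print("chan top",cv2.minAreaRect(c[:,:2].astype(np.float32)),np.median(c[:,2]))
    for nm,y in(("fr",-262),("mr",-77)):
        q=box(450,540,y-25,y+25,70,125); print(nm,len(q),np.round(np.percentile(q,[2,50,98],axis=0),1).tolist())
    q=box(465,520,-240,-170,40,75); print("btn",len(q),np.round(np.percentile(q,[2,50,98],axis=0),1).tolist())
E
```

```text
side table z [ 5.80098036e+02 -1.38369718e+02  4.97935817e-01]
bar ((636.7418212890625, -128.6365966796875), (21.167898178100586, 321.8748779296875), 0.5615936517715454) 20.065788076634362 1959 -289.5107942132306 32.3215775275454
chan top ((489.36199951171875, -156.31094360351562), (129.39456176757812, 41.36363220214844), 87.23779296875) 31.432934217234674
fr 449 [[457.4, -273.4, 71.1], [480.9, -269.0, 83.1], [504.8, -258.2, 100.7]]
mr 308 [[470.4, -86.3, 71.2], [493.4, -82.0, 82.8], [516.8, -70.6, 101.5]]
btn 413 [[474.1, -231.0, 44.2], [485.1, -202.6, 47.0], [496.2, -184.0, 60.5]]
top table z [ 579.93212497 -129.71651162    1.1319317 ]
bar ((640.8921508789062, -125.52560424804688), (21.974225997924805, 318.5277404785156), 0.6056740880012512) 20.688067361294202 1322 -318.1197037509412 33.986493436942055
chan top ((492.504638671875, -160.43637084960938), (140.647216796875, 41.861087799072266), 85.82701110839844) 31.457385002039018
fr 171 [[460.8, -270.0, 78.3], [487.9, -261.9, 84.4], [510.3, -254.8, 103.6]]
mr 154 [[473.8, -82.1, 79.4], [499.7, -75.5, 85.1], [521.5, -68.2, 103.6]]
btn 218 [[478.2, -226.8, 41.7], [489.5, -206.4, 46.6], [499.4, -180.4, 62.6]]
```

The side view shows the support at around (340,330), the button at (340,318) and the bar at (430,310). The hex key at (370,375) and the screwdriver at (298,300) are both clear of the work. In the top view the bar runs along (350,157) and the support is at (375,218). Both views agree on heights: button about 46 mm, seats about 82 mm, bar top about 20 mm. I'm moving above the button with the fingers shut.

Call:
move_arm:
  steps:
    - [0,0,6.5,0.025,0.04,0,0]
    - [0,0,6.5,0.025,0.04,0,0]
    - [0,0,6.5,0.025,0.04,0,0]
    - [0,0,6.5,0.025,0.04,0,0]
    - [0,0,6.5,0.025,0.04,0,0]

```text
clock: 1.7
eef_pos: [356.5, -406.1, 231.6]
tool_rot: [3.141, 0.0, 0.934]
force: [1.1, -0.1, -0.3]
width: 12.6
gripper_force: 0.0
```

Call:
move_arm:
  steps:
    - [0,0,6.5,0.025,0.04,0,0]
    - [0,0,6.5,0.025,0.04,-0.02,0]
    - [0,0,6.5,0.025,0.04,-0.02,0]
    - [0,0,6.5,0.025,0.04,-0.02,0]
    - [0,0,6.5,0.025,0.04,-0.02,0]

```text
clock: 2.2
eef_pos: [479.3, -210.2, 152.9]
tool_rot: [3.14, 0.0, 1.501]
force: [0.5, -0.8, 0.3]
width: 0.3
gripper_force: 0.0
```

Call:
move_arm:
  steps:
    - [0,0,0,0.008,0.005,-0.04,0]
    - [0,0,0,0,0,-0.035,0]
    - [0,0,0,0,0,0,0]

```text
clock: 2.5
eef_pos: [483.5, -205.0, 74.6]
tool_rot: [-3.134, -0.002, 1.499]
force: [-0.3, -0.0, 0.4]
width: -0.1
gripper_force: 0.0
```

```bash
python3 - <<'E'
from h import *
print(telemetry.read_state()["eef_pos"])
im,d=eyes.get_image("side"); c=im[210:400,260:440]; cv2.imwrite("pics/s1.png",cv2.resize(c,None,fx=3.15,fy=3.15,interpolation=cv2.INTER_CUBIC)[:600])
P=cloud("side",d,np.ones_like(d,bool))
m=(P>[450,-260,70])&(P<[530,-160,90]);q=P[m.all(1)];print(len(q),np.percentile(q,[2,50,98],axis=0).round(1))
E
```

```text
[ 483.53882517 -204.97871191   74.63827309]
95 [[ 466.1 -259.8   78.1]
 [ 481.4 -215.9   84.5]
 [ 495.  -211.2   89.9]]
```

View pics/s1.png

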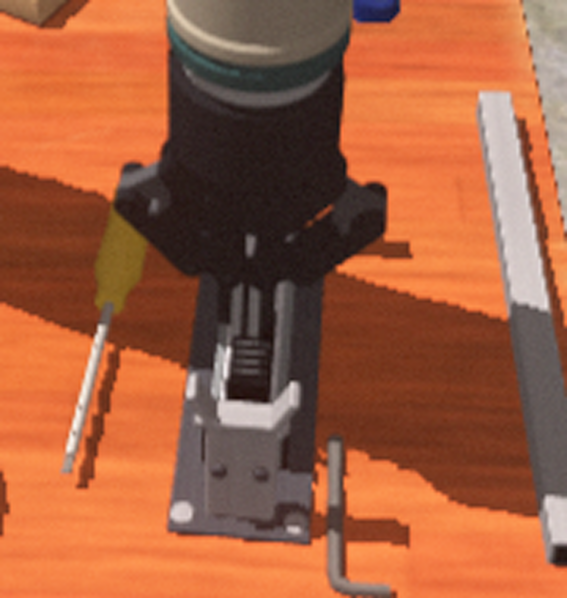

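The finger stands above the button, at about (250,290) in the crop, with the saddle between the lips visible at (250,355). It needs about 3.5 mm in +x before I descend.

Call:
move_arm:
  steps:
    - [0,0,0,0.0035,-0.001,0,0]
    - [0,0,0,0,0,-0.012,0]
    - [0,0,0,0,0,-0.01,0]
    - [0,0,0,0,0,-0.004,0]
    - [0,0,0,0,0,0,0]

```text
clock: 3.05
eef_pos: [489.2, -207.5, 51.7]
tool_rot: [-3.14, -0.0, 1.497]
force: [-0.1, 0.3, 0.3]
width: 0.0
gripper_force: 0.0
```

Call:
move_arm:
  steps:
    - [0,0,0,-0.001,0.001,-0.003,0]
    - [0,0,0,0,0,-0.002,0]
    - [0,0,0,0,0,-0.002,0]
    - [0,0,0,0,0,-0.002,0]
    - [0,0,0,0,0,0,0]

```text
clock: 3.55
eef_pos: [488.9, -206.6, 43.4]
tool_rot: [3.141, 0.0, 1.497]
force: [0.2, 0.1, 4.8]
width: -0.2
gripper_force: 2.6
```

Call:
move_arm:
  steps:
    - [0,0,0,0,0,-0.002,0]
    - [0,0,0,0,0,-0.002,0]
    - [0,0,0,0,0,-0.002,0]
    - [0,0,0,0,0,0,0]

```text
clock: 3.95
eef_pos: [488.9, -206.5, 37.7]
tool_rot: [3.141, 0.0, 1.497]
force: [-1.2, 1.3, 8.5]
width: -0.1
gripper_force: 3.9
```

Call:
move_arm:
  steps:
    - [0,0,0,0.0002,0.003,0,0]
    - [0,0,0,0.0002,0.003,0,0]
    - [0,0,0,0.0002,0.003,0,0]
    - [0,0,0,0.0002,0.003,0,0]
    - [0,0,0,0.0002,0.003,0,0]

```text
clock: 4.45
eef_pos: [489.8, -192.6, 38.0]
tool_rot: [3.141, 0.002, 1.496]
force: [-2.0, -1.6, 8.5]
width: -0.1
gripper_force: 3.9
```

Call:
move_arm:
  steps:
    - [0,0,0,0.0002,0.003,0,0]
    - [0,0,0,0.0002,0.003,0,0]
    - [0,0,0,0.0002,0.003,0,0]
    - [0,0,0,0.0002,0.003,0,0]
    - [0,0,0,0.0002,0.003,0,0]

```text
clock: 4.95
eef_pos: [490.8, -177.5, 38.0]
tool_rot: [3.141, 0.001, 1.496]
force: [-1.9, -1.8, 8.0]
width: -0.0
gripper_force: 3.9
```

Call:
move_arm:
  steps:
    - [0,0,0,0,0,-0.0,0]
    - [0,0,0,0,0,0.005,0]
    - [0,0,0,0,0,0.005,0]
    - [0,0,0,0.0001,0.002,0,0]
    - [0,0,0,0.0001,0.002,0,0]

```text
clock: 5.45
eef_pos: [491.1, -172.4, 47.2]
tool_rot: [3.141, -0.0, 1.497]
force: [-0.7, 0.5, -0.1]
width: 0.0
gripper_force: 0.0
```

Call:
move_arm:
  steps:
    - [0,0,0,0.0001,0.0015,0,0]
    - [0,0,0,0.0001,0.0015,0,0]
    - [0,0,0,0.0001,0.0015,0,0]
    - [0,0,0,0,0,0,0]

```text
clock: 5.85
eef_pos: [491.3, -167.7, 47.1]
tool_rot: [-3.141, -0.0, 1.498]
force: [0.3, 0.8, 0.1]
width: 0.5
gripper_force: 0.0
```

```bash
python3 - <<'E'
from h import *
im,d=eyes.get_image("top"); im2,d2=eyes.get_image("side")
print(telemetry.read_state()["eef_pos"])
for n in("side","top"): print(pts(n,"moving_rest",2),pts(n,"fixed_rest"),pts(n,"button_top",2))
E
```

```text
[ 491.2701419  -168.01819748   47.18351262]
[] [([482.2, -262.7, 81.9], 0.92)] [([486.2, -177.3, 41.3], 0.78)]
[([501.1, -48.4, 78.3], 0.97)] [] []
```

Call:
move_arm:
  steps:
    - [0,0,0,0.0001,0.002,0,0]
    - [0,0,0,0.0001,0.002,0,0]
    - [0,0,0,0.0001,0.002,0,0]
    - [0,0,0,0.0001,0.002,0,0]
    - [0,0,0,0,0,0,0]

```text
clock: 6.75
eef_pos: [491.6, -162.2, 47.3]
tool_rot: [3.141, 0.002, 1.496]
force: [-0.1, -4.8, -1.3]
width: -0.1
gripper_force: 2.6
```

Call:
move_arm:
  steps:
    - [0,0,0,0.0001,0.0015,0,0]
    - [0,0,0,0.0001,0.0015,0,0]
    - [0,0,0,0.0001,0.0015,0,0]
    - [0,0,0,0.0001,0.0015,0,0]

```text
clock: 7.15
eef_pos: [491.9, -156.6, 47.3]
tool_rot: [3.141, 0.003, 1.495]
force: [0.4, -6.6, -2.4]
width: -0.2
gripper_force: 3.1
```

Call:
move_arm:
  steps:
    - [0,0,0,0.0001,0.001,0,0]
    - [0,0,0,0.0001,0.001,0,0]
    - [0,0,0,0.0001,0.001,0,0]
    - [0,0,0,0.0001,0.001,0,0]

```text
clock: 7.55
eef_pos: [492.2, -152.5, 47.3]
tool_rot: [3.142, 0.003, 1.495]
force: [0.1, -6.1, -0.8]
width: -0.6
gripper_force: 3.0
```

Call:
move_arm:
  steps:
    - [0,0,0,0.0001,0.001,0,0]
    - [0,0,0,0.0001,0.001,0,0]
    - [0,0,0,0.0001,0.001,0,0]

```text
clock: 7.85
eef_pos: [492.4, -149.5, 47.2]
tool_rot: [-3.141, 0.003, 1.495]
force: [-0.0, -6.7, -0.1]
width: 0.3
gripper_force: 3.0
```

Call:
move_arm:
  steps:
    - [0,0,0,0.0001,0.001,0,0]
    - [0,0,0,0.0001,0.001,0,0]

```text
clock: 8.05
eef_pos: [492.5, -147.4, 47.3]
tool_rot: [-3.141, 0.003, 1.495]
force: [-1.4, -5.7, -1.2]
width: -0.1
gripper_force: 2.8
```

Call:
move_arm:
  steps:
    - [0,0,0,0.0001,0.001,0,0]
    - [0,0,0,0.0001,0.001,0,0]

```text
clock: 8.25
eef_pos: [492.7, -145.3, 47.3]
tool_rot: [-3.141, 0.003, 1.495]
force: [-0.7, -4.6, -0.0]
width: -0.2
gripper_force: 2.7
```

Call:
move_arm:
  steps:
    - [0,0,0,0.0001,0.001,0,0]
    - [0,0,0,0.0001,0.001,0,0]

```text
clock: 8.45
eef_pos: [492.9, -143.1, 47.3]
tool_rot: [-3.141, 0.002, 1.495]
force: [-1.3, -5.0, 1.1]
width: -0.3
gripper_force: 2.5
```

Call:
move_arm:
  steps:
    - [0,0,0,0.0001,0.001,0,0]
    - [0,0,0,0.0001,0.001,0,0]

```text
clock: 8.65
eef_pos: [493.1, -140.1, 47.4]
tool_rot: [-3.141, 0.001, 1.496]
force: [-1.2, -3.6, 2.5]
width: -0.4
gripper_force: 1.9
```

Call:
move_arm:
  steps:
    - [0,0,0,0.0001,0.001,0,0]

```text
clock: 8.75
eef_pos: [493.5, -137.8, 47.3]
tool_rot: [-3.141, -0.0, 1.497]
force: [-1.9, -1.8, -0.3]
width: 0.3
gripper_force: 0.8
```

Call:
move_arm:
  steps:
    - [0,0,0,0.0,0.001,0,0]

```text
clock: 8.85
eef_pos: [493.7, -136.3, 47.2]
tool_rot: [-3.141, -0.001, 1.498]
force: [-1.3, -4.5, 1.6]
width: -0.2
gripper_force: 2.2
```

Call:
move_arm:
  steps:
    - [0,0,0,0.0001,0.001,0,0]

```text
clock: 8.95
eef_pos: [493.6, -136.2, 47.2]
tool_rot: [-3.141, 0.0, 1.497]
force: [-0.9, -4.8, 0.7]
width: -0.5
gripper_force: 2.6
```

Call:
move_arm:
  steps:
    - [0,0,0,0.0,0.001,0,0]
    - [0,0,0,0,0,0,0]

```text
clock: 9.15
eef_pos: [493.6, -136.1, 47.2]
tool_rot: [-3.141, 0.001, 1.496]
force: [-1.5, -6.0, 0.4]
width: -0.2
gripper_force: 2.7
```

Call:
move_arm:
  steps:
    - [0,0,0,0.0,0.002,0,0]
    - [0,0,0,0,0,0,0]

```text
clock: 9.35
eef_pos: [493.6, -135.9, 47.2]
tool_rot: [3.142, 0.003, 1.495]
force: [-0.4, -9.6, -1.1]
width: -0.1
gripper_force: 4.6
```

It's locked: 9.6 N moves it no further. I'm backing off, lifting clear and checking.

Call:
move_arm:
  steps:
    - [0,0,0,0.0,-0.007,0,0]
    - [0,0,0,0,-0.007,0.003,0]
    - [0,0,0,0,0,0.03,0]
    - [0,0,0,0.02,0,0.045,0.05]
    - [0,0,0,0.03,0,0.04,0.05]

```text
clock: 9.85
eef_pos: [542.7, -146.5, 166.9]
tool_rot: [-3.139, -0.001, 1.497]
force: [1.9, -0.0, -0.6]
width: 28.4
gripper_force: 0.0
```

Call:
move_arm:
  steps:
    - [0,0,0,0.045,0.005,0,0.05]
    - [0,0,0,0.045,0.005,0,0.05]

```text
clock: 10.05
eef_pos: [636.3, -136.8, 168.0]
tool_rot: [3.137, -0.001, 1.497]
force: [0.1, -0.1, 0.0]
width: 50.0
gripper_force: 0.0
```

```bash
python3 - <<'E'
from h import *
print(telemetry.read_state()["eef_pos"])
for n in("side","top"):
    im,d=eyes.get_image(n); cv2.imwrite(f"pics/{n}2.png",im)
    print(n,*[(k,pts(n,k)) for k in("button_top","moving_rest","fixed_rest","bar_mid")])
    P=cloud(n,d,np.ones_like(d,bool))
    def box(x0,x1,y0,y1,z0,z1):
        m=(P>[x0,y0,z0])&(P<[x1,y1,z1]); return P[m.all(1)]
    q=box(470,520,-190,-100,38,75); print("btn",len(q),np.round(np.percentile(q,[2,25,50,75,98],axis=0),1).tolist())
    for y0,y1 in((-290,-235),(-50,10)):
        q=box(450,540,y0,y1,72,110); print(len(q),np.round(np.percentile(q,[2,50,98],axis=0),1).tolist())
    for ya,yb in((-290,-200),(-60,40)):
        b=box(600,690,ya,yb,15,28); print("bar",b[:,1].mean().round(1),np.round(np.percentile(b[:,0],[3,50,97]),1),np.median(b[:,2]))
E
```

```text
[ 636.28001014 -136.83538281  167.97399588]
side ('button_top', [([488.1, -146.5, 47.1], 0.7)]) ('moving_rest', [([495.1, -19.0, 83.0], 0.88)]) ('fixed_rest', [([482.2, -264.1, 81.6], 0.79)]) ('bar_mid', [([631.4, -128.0, 9.3], 0.77)])
btn 367 [[478.1, -170.6, 43.1], [484.2, -168.0, 45.5], [489.4, -142.1, 47.0], [494.4, -126.6, 54.6], [499.5, -123.0, 60.4]]
425 [[457.5, -273.3, 73.4], [480.8, -268.8, 83.1], [504.9, -258.2, 101.1]]
266 [[472.9, -26.0, 72.6], [497.7, -21.7, 82.8], [521.2, -10.2, 100.8]]
bar -247.1 [628.1 637.3 647.3] 20.190386587139983
bar -16.5 [625.4 634.5 644.6] 20.336218770172138
top ('button_top', [([493.3, -146.2, 49.6], 0.64)]) ('moving_rest', [([502.6, -16.8, 83.1], 0.83)]) ('fixed_rest', []) ('bar_mid', [([492.6, -144.6, 46.5], 0.69)])
btn 87 [[484.6, -140.5, 41.2], [489.7, -134.6, 44.6], [495.8, -130.0, 46.5], [500.8, -123.1, 50.5], [505.8, -120.2, 62.2]]Traceback (most recent call last):
  File "<stdin>", line 11, in <module>
    return _quantile_unchecked(
        a, q, axis, out, overwrite_input, method, keepdims, weights)
    return _ureduce(a,
                    func=_quantile_ureduce_func,
    ...<5 lines>...
                    overwrite_input=overwrite_input,
                    method=method)
    r = func(a, **kwargs)
    result = _quantile(arr,
                       quantiles=q,
    ...<2 lines>...
                       out=out,
                       weights=wgt)
    slices_having_nans = np.isnan(arr[-1, ...])
                                  ~~~^^^^^^^^^
IndexError: index -1 is out of bounds for axis 0 with size 0
```

View pics/side2.png

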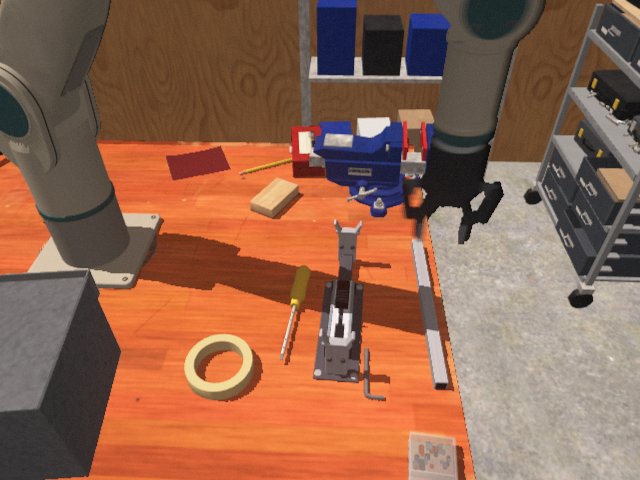

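The side view shows the tube extended, with the rest at (347,230) and the button up at (340,295), about 46 mm high. The bar and the bystanders are unmoved. Next is grasping the bar.

Call:
move_arm:
  steps:
    - [0,0,4.9,0.0025,0.01,-0.04,0.05]
    - [0,0,0,0,0,-0.045,0.05]
    - [0,0,0,0,0,-0.04,0.05]
    - [0,0,0,0,0,0,0.05]
    - [0,0,0,0,0,0,0.05]

```text
clock: 11.05
eef_pos: [636.1, -127.2, 40.6]
tool_rot: [-3.141, -0.0, 1.583]
force: [1.2, -0.3, 1.2]
width: 50.0
gripper_force: 0.0
```

Call:
move_arm:
  steps:
    - [0,0,0,0.0027,0,0,0.05]
    - [0,0,0,0,0,-0.015,0.05]
    - [0,0,0,0,0,-0.013,0.05]
    - [0,0,0,0,0,-0.008,0.05]
    - [0,0,0,0,0,0,0.05]

```text
clock: 11.55
eef_pos: [637.6, -126.9, 2.5]
tool_rot: [-3.138, -0.0, 1.583]
force: [-0.1, 0.1, -0.1]
width: 50.1
gripper_force: 0.0
```

Call:
move_arm:
  steps:
    - [0,0,0,0,0,0,0.01]
    - [0,0,0,0,0,0,0.01]
    - [0,0,0,0,0,0,0.01]
    - [0,0,0,0,0,0,0.01]

```text
clock: 11.95
eef_pos: [639.3, -127.1, 4.8]
tool_rot: [3.141, 0.0, 1.583]
force: [0.0, 0.4, 2.3]
width: 18.2
gripper_force: 61.5
```

Call:
move_arm:
  steps:
    - [0,0,0,0,0,0.015,0.01]
    - [0,0,0,0,0,0.03,0.01]
    - [0,0,0,0,0,0.035,0.01]
    - [0,0,0,0,0,0.035,0.01]
    - [0,0,0,0,0,0.015,0.01]

```text
clock: 12.45
eef_pos: [640.9, -127.2, 138.3]
tool_rot: [3.136, 0.001, 1.583]
force: [0.2, 0.9, -2.8]
width: 18.6
gripper_force: 61.0
```

Call:
move_arm:
  steps:
    - [0,0,-1.4,-0.035,-0.004,0,0.01]
    - [0,0,-1.4,-0.04,-0.005,0,0.01]
    - [0,0,-1.5,-0.04,-0.004,0,0.01]
    - [0,0,0,-0.032,0,0,0.01]
    - [0,0,0,0,0,0,0.01]

```text
clock: 12.95
eef_pos: [484.7, -140.6, 133.5]
tool_rot: [-3.132, 0.001, 1.506]
force: [0.0, 0.1, -3.4]
width: 18.4
gripper_force: 60.8
```

Call:
move_arm:
  steps:
    - [0,0,0,0,0,0,0.01]
    - [0,0,0,0,0,0,0.01]

```text
clock: 13.15
eef_pos: [493.5, -139.9, 134.4]
tool_rot: [3.14, -0.0, 1.508]
force: [0.2, 0.2, -2.8]
width: 18.4
gripper_force: 60.8
```

```bash
python3 - <<'E'
from h import *
s=telemetry.read_state();print(s["eef_pos"],s["tool_rot"],s["force"],s["torque"])
for n in("side","top"):
    im,d=eyes.get_image(n); cv2.imwrite(f"pics/{n}3.png",im[200:400,240:460] if n=="side" else im[130:280,250:470])
    P=cloud(n,d,np.ones_like(d,bool))
    for ya,yb in((-300,-200),(-80,20)):
        m=((P>[440,ya,124])&(P<[540,yb,160])).all(1); b=P[m]
        if len(b): print(n,len(b),b[:,1].mean().round(1),np.round(np.percentile(b[:,0],[3,50,97]),1),np.percentile(b[:,2],[50,90]))
    m=((P>[440,-330,115])&(P<[540,50,160])).all(1); print(np.percentile(P[m][:,1],[.5,99.5]))
E
python3 -c "
import cv2
a=cv2.imread('pics/side3.png');cv2.imwrite('pics/side3b.png',cv2.resize(a,None,fx=2.9,fy=2.9))"
```

```text
[ 493.49375789 -139.94002362  134.39377889] [ 3.13962043e+00 -2.22062811e-04  1.50809325e+00] [ 0.23427525  0.24525292 -2.84348628] [ 0.04368647 -0.01606876 -0.00622798]
side 884 -256.1 [474.2 485.1 496.2] [149.90150568 151.16668469]
side 3 -79.1 [491.5 493.1 494.6] [149.58516263 149.58990273]
[-301.26803574  -82.93582147]
top 538 -30.3 [491.5 501.7 513.3] [150.36632229 152.85281914]
[-126.5462708    20.75576565]
```

View pics/side3b.png

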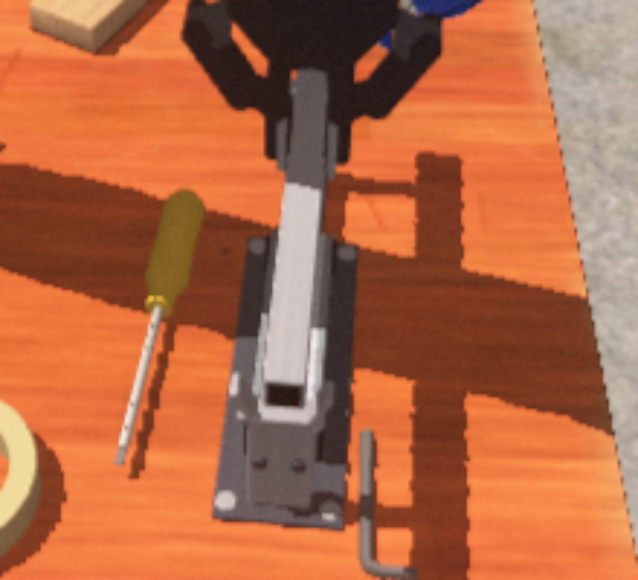

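The bar sits over both rests, its near end at about (287,392) in the crop against the fork at (287,400). It needs about 2.5 mm in -x, then I lower it.

Call:
move_arm:
  steps:
    - [0,0,0,-0.0025,0,-0.01,0.01]
    - [0,0,0,0,0,-0.01,0.01]
    - [0,0,0,0,0,-0.007,0.01]
    - [0,0,0,0,0,0,0.01]
    - [0,0,0,0,0,0,0.01]

```text
clock: 13.75
eef_pos: [489.4, -139.9, 106.8]
tool_rot: [-3.141, -0.0, 1.508]
force: [-0.4, 0.9, -3.5]
width: 18.3
gripper_force: 60.8
```

```bash
python3 - <<'E'
from h import *
s=telemetry.read_state();print(s["eef_pos"],s["tool_rot"],s["force"])
im,d=eyes.get_image("side"); P=cloud("side",d,np.ones_like(d,bool))
for ya,yb in((-300,-275),(-255,-200)):
    b=P[((P>[440,ya,110])&(P<[540,yb,135])).all(1)]
    print(b[:,1].mean().round(1),np.round(np.percentile(b[:,0],[3,50,97]),1),np.median(b[:,2]))
E
```

```text
[ 489.39925813 -139.92169363  106.79477203] [-3.14085683e+00 -2.46598532e-04  1.50784703e+00] [-0.42356561  0.86282077 -3.46547118]
-289.7 [469.3 479.  488.7] 122.2208126210462
-228.0 [472.8 482.7 492.6] 122.46138462337478
```

Call:
move_arm:
  steps:
    - [0,0,0,0.001,0,-0.006,0.01]
    - [0,0,0,0,0,-0.006,0.01]
    - [0,0,0,0,0,-0.005,0.01]
    - [0,0,0,0,0,0,0.01]

```text
clock: 14.2
eef_pos: [489.9, -139.9, 89.4]
tool_rot: [-3.14, -0.0, 1.508]
force: [-1.4, 0.3, -2.7]
width: 18.0
gripper_force: 60.8
```

Call:
move_arm:
  steps:
    - [0,0,0,0,0,-0.002,0.01]
    - [0,0,0,0,0,0,0.01]

```text
clock: 14.4
eef_pos: [490.5, -140.0, 88.1]
tool_rot: [-3.141, -0.0, 1.508]
force: [-0.6, -0.8, -2.5]
width: 18.9
gripper_force: 60.8
```

Call:
move_arm:
  steps:
    - [0,0,0,0,0,-0.0015,0.01]
    - [0,0,0,0,0,0,0.01]

```text
clock: 14.6
eef_pos: [490.6, -140.1, 86.8]
tool_rot: [3.141, 0.0, 1.508]
force: [-0.3, -0.2, -2.4]
width: 18.3
gripper_force: 60.9
```

Call:
move_arm:
  steps:
    - [0,0,0,0,0,-0.001,0.01]
    - [0,0,0,0,0,0,0.01]

```text
clock: 14.8
eef_pos: [490.6, -140.1, 86.7]
tool_rot: [3.141, 0.0, 1.508]
force: [-1.6, -0.0, 5.4]
width: 18.6
gripper_force: 62.1
```

Call:
move_arm:
  steps:
    - [0,0,0,0,0,0,0.025]
    - [0,0,0,0,0,0,0.035]
    - [0,0,0,0,0,0,0.05]
    - [0,0,0,0,0,0,0.05]

```text
clock: 15.2
eef_pos: [490.6, -140.1, 85.7]
tool_rot: [3.141, -0.0, 1.508]
force: [-0.1, 0.9, -0.1]
width: 49.4
gripper_force: 0.0
```

Call:
move_arm:
  steps:
    - [0,0,0,0,0,0.01,0.05]
    - [0,0,0,0,0,0.02,0.05]
    - [0,0,0,0,0,0.04,0.05]
    - [0,0,0,0,0,0.04,0.05]
    - [0,0,0,0,0,0.04,0.05]

```text
clock: 15.7
eef_pos: [490.2, -139.9, 237.9]
tool_rot: [3.141, -0.0, 1.508]
force: [1.5, -0.1, -0.4]
width: 50.2
gripper_force: 0.0
```

Call:
move_arm:
  steps:
    - [0,0,0,-0.02,0.02,0.04,0.05]
    - [0,0,0,-0.04,0.02,0,0.05]
    - [0,0,0,-0.03,0.02,0,0.05]
    - [0,0,0,0,0,0,0.05]

```text
clock: 16.1
eef_pos: [396.0, -77.9, 276.5]
tool_rot: [-3.139, 0.001, 1.511]
force: [0.8, 0.2, 0.5]
width: 50.1
gripper_force: 0.0
```

```bash
python3 - <<'E'
from h import *
s=telemetry.read_state();print(s["clock"],s["eef_pos"],s["width"])
im,d=eyes.get_image("side"); P=cloud("side",d,np.ones_like(d,bool))
cv2.imwrite("pics/side4.png",cv2.resize(im[200:400,240:460],None,fx=2.9,fy=2.9))
for y in(-285,-230,-180,-120,-60,0):
    b=P[((P>[440,y-15,92])&(P<[540,y+15,112])).all(1)]
    if len(b):print(y,len(b),np.round(np.percentile(b[:,0],[3,50,97]),1),np.median(b[:,2]).round(1))
b=P[((P>[470,-330,96])&(P<[520,60,108])).all(1)];print(b[:,1].min(),b[:,1].max())
print(pts("side","button_top"),pts("side","bar_mid"),pts("side","moving_rest"))
E
```

```text
16.1 [395.97683437 -77.87399266 276.48805918] 50.05751368814983
-285 312 [470.1 480.7 503.3] 102.3
-230 208 [474.2 484.2 493.2] 102.4
-180 187 [477.6 486.8 496.2] 102.3
-120 155 [481.4 491.2 501.1] 102.6
-60 133 [485.6 494.4 504.8] 102.5
0 134 [476.2 497.9 509.1] 102.2
-301.7795139162113 22.894567164408613
[([492.8, -145.8, 45.1], 0.58)] [([491.1, -141.5, 87.6], 0.74)] [([499.2, -17.8, 85.0], 0.82)]
```

View pics/side4.png

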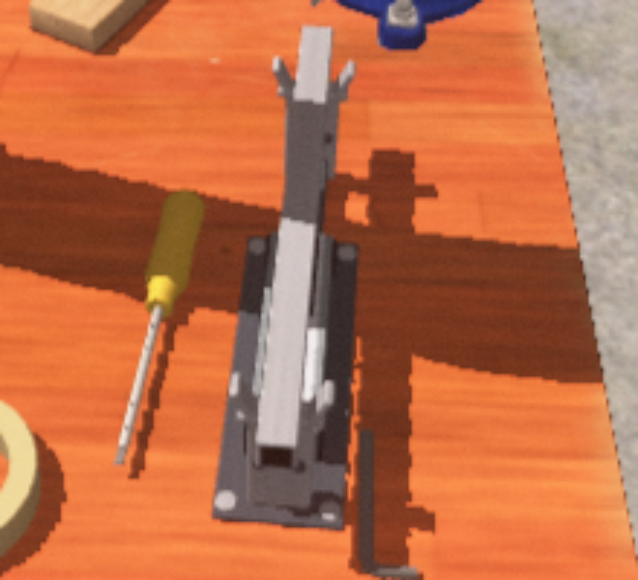

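The bar lies flat in both forks, at about (278,420) and (313,80) in the crop. Its top is level at 102 mm, it is centred to about 2 mm, the button is up and the bystanders are unmoved.

```bash
python3 -c "
from h import *
print(ctrl.finish_job())"
```

```text
the job is handed in; nothing more can be done
None
```

The job is handed in: the tube is out and locked with the button up in the next opening, the bar lies level and centred on both rests, and no other item was moved, at about 16 s on the clock with no push above 10 N.

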